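# Line up the support pillars by height on the surface plate

## Task

Line the four steel support pillars up in order of height on the four rubber pads of the green surface plate, one to a pad: the tallest on the pad next to the grey gauge block with the black knob, then step by step down to the shortest at the other end. Stand each one upright in the middle of its pad and let go of it; do not let any pillar topple on the way, and leave the yellow tin where it is.

Things in the scene. Friction and masses are not known exactly. Their poses are not given: they have to be found in the camera images.
- pillar_b: Plain round steel support pillar, diameter 32 mm, height 80 mm (the tallest of the four, about 0.5 kg), loose, standing upright on the bench at the start, with a small dark hole in the middle of its top. Origin at the centre of its underside, z up its axis; its yaw means nothing.
- pillar_d: Plain round steel support pillar, diameter 32 mm, height 64 mm (second tallest of the four, about 0.4 kg), loose, standing upright on the bench at the start, with a small dark hole in the middle of its top. Origin at the centre of its underside, z up its axis; its yaw means nothing.
- pillar_a: Plain round steel support pillar, diameter 32 mm, height 48 mm (third tallest of the four, about 0.3 kg), loose, standing upright on the bench at the start, with a small dark hole in the middle of its top. Origin at the centre of its underside, z up its axis; its yaw means nothing.
- pillar_c: Plain round steel support pillar, diameter 32 mm, height 32 mm (the shortest of the four, about 0.2 kg), loose, standing upright on the bench at the start, with a small dark hole in the middle of its top. Origin at the centre of its underside, z up its axis; its yaw means nothing.
- pad_1: Black round rubber pad, diameter 46 mm, 3 mm thick, an end pad of the straight row pad_1, pad_2, pad_3, pad_4 spaced 62 mm apart along the middle of the surface plate (a fixed green plate with a steel top, 90 mm wide, 390 mm long, its top 25 mm above the bench). Fixed. Origin at the centre of its underside, on the steel top; pillars stand 3 mm above it. Its y axis runs along the row from pad_1 to pad_4, its x axis across the plate, z up.
- pad_2: Black round rubber pad, diameter 46 mm, 3 mm thick, an inner pad of the straight row pad_1, pad_2, pad_3, pad_4 spaced 62 mm apart along the middle of the surface plate (a fixed green plate with a steel top, 90 mm wide, 390 mm long, its top 25 mm above the bench). Fixed. Origin at the centre of its underside, on the steel top; pillars stand 3 mm above it. Its y axis runs along the row from pad_1 to pad_4, its x axis across the plate, z up.
- pad_3: Black round rubber pad, diameter 46 mm, 3 mm thick, an inner pad of the straight row pad_1, pad_2, pad_3, pad_4 spaced 62 mm apart along the middle of the surface plate (a fixed green plate with a steel top, 90 mm wide, 390 mm long, its top 25 mm above the bench). Fixed. Origin at the centre of its underside, on the steel top; pillars stand 3 mm above it. Its y axis runs along the row from pad_1 to pad_4, its x axis across the plate, z up.
- pad_4: Black round rubber pad, diameter 46 mm, 3 mm thick, the other end pad of the straight row pad_1, pad_2, pad_3, pad_4 spaced 62 mm apart along the middle of the surface plate (a fixed green plate with a steel top, 90 mm wide, 390 mm long, its top 25 mm above the bench). Fixed. Origin at the centre of its underside, on the steel top; pillars stand 3 mm above it. Its y axis runs along the row from pad_1 to pad_4, its x axis across the plate, z up.
- gauge: Grey gauge block, 40 x 40 mm and 45 mm high, with a short rod and black knob on top (75 mm high in all), fixed on the plate in line with the pads, 72 mm from the middle of one of the two end pads (either one; it changes from start to start). Origin at the centre of its underside, z up. At the plate's opposite end is only a flat dark steel block, 40 x 30 mm and 8 mm high, also 72 mm from its end pad.
- tin: Round yellow tin with an aluminium lid, diameter 58 mm, 34 mm high, loose on the bench among the pillars; not part of the row. Origin at the centre of its underside.

How it is judged:
At the end, for the whole second after the job is handed in: Each pillar stands on its own pad, in falling order of height away from the gauge block: its axis within 12 mm of the pad's centre, its underside resting on the pad (within 3 mm in height), leaning less than 0.1 rad and at rest (((horizontal distance between gauge and pad_1 below 0.1 m and horizontal distance between pillar_b and pad_1 below 0.012 m and z of pillar_b in the frame of pad_1 between 0 and 0.006 m and horizontal distance between pillar_d and pad_2 below 0.012 m and z of pillar_d in the frame of pad_2 between 0 and 0.006 m and horizontal distance between pillar_a and pad_3 below 0.012 m and z of pillar_a in the frame of pad_3 between 0 and 0.006 m and horizontal distance between pillar_c and pad_4 below 0.012 m and z of pillar_c in the frame of pad_4 between 0 and 0.006 m) or (horizontal distance between gauge and pad_4 below 0.1 m and horizontal distance between pillar_b and pad_4 below 0.012 m and z of pillar_b in the frame of pad_4 between 0 and 0.006 m and horizontal distance between pillar_d and pad_3 below 0.012 m and z of pillar_d in the frame of pad_3 between 0 and 0.006 m and horizontal distance between pillar_a and pad_2 below 0.012 m and z of pillar_a in the frame of pad_2 between 0 and 0.006 m and horizontal distance between pillar_c and pad_1 below 0.012 m and z of pillar_c in the frame of pad_1 between 0 and 0.006 m)) and angle between each of pillar_a, pillar_b, pillar_c, pillar_d's own z axis and vertical below 0.1 rad and linear speed of each of pillar_a, pillar_b, pillar_c, pillar_d below 0.02 m/s); the robot touches nothing.
It fails at once if the pillar a is toppled (leans more than 35 degrees) (angle between pillar_a's own z axis and vertical above 0.61 rad).
It fails at once if the pillar b is toppled (leans more than 35 degrees) (angle between pillar_b's own z axis and vertical above 0.61 rad).
It fails at once if the pillar c is toppled (leans more than 35 degrees) (angle between pillar_c's own z axis and vertical above 0.61 rad).
It fails at once if the pillar d is toppled (leans more than 35 degrees) (angle between pillar_d's own z axis and vertical above 0.61 rad).
It fails at once if the tin is shifted more than 30 mm (distance of tin from where it was at the start of the episode above 0.03 m).
It also fails if it takes over 99 s, if anything falls off the work surface, if the arm or the gripper's body presses on something with over 40 N, if the wrist force passes 120 N, or if a joint passes its speed limit or range.

## Robot

A 6-joint arm with a two-finger parallel gripper is mounted at the origin on the work surface. World frame = base frame: x ahead of the robot, y to its left, z up, the work surface at z = 0. Lengths are in m, angles in rad, forces in N, time in s.
With the tool pointing down it reaches from about 0.35 to 0.975 m from the base axis. Payload 4.9 kg.
Tool frame: the origin (TCP) lies midway between the tips of the shut fingers; the grasp point (between the pads) lies 19 mm behind it; y points along the fingers, z is the direction in which the jaws open and shut, and the axes are right-handed (so a half turn about y gives the same grasp; the last joint's range is limited). The gripper opens to 85 mm and grips with 20 to 120 N. Pads are 22 mm wide; open, the fingers measure 114 mm over their backs; the gripper's body (76 mm by 85 mm) begins 54 mm behind the grasp point. The pads swing forward as they close: fully open they stand 13 mm farther back than shut.
Start: joints at [-1.468, 0.053, 1.613, -0, 1.476, -0.119], TCP at [0.137, -0.61, 0.231] pointing down, gripper open.
Joint ranges: [-3.01, 3.01], [-1.01, 2.22], [0.06, 2.58], [-1.02, 4.17], [0.09, 2.62], [-3.14, 3.14]. Speed limits (rad/s): [2.57, 2.57, 3.14, 3.14, 3.14, 3.14].

## Interface

Orientations are given as a unit quaternion [w, x, y, z].
In Python, from plant import * gives the robot as it stands.
- The arm moves only by the shell command python3 -m crank 'ROWS'. ROWS is JSON, a list that holds one entry, the list of rows, each a list of 5 numbers: the gripper command: -1 is shut, 1 is fully open, values between are in proportion, then the shift along the tool's x, y, z in cm, then the turn about the tool's y in degrees. In form: [[[jaw, dx, dy, dz, twist], ...]]. A call has 1 to 8 rows; each row shifts and turns the commanded pose from where the row before left it, along the tool's axes as they then stand; what a row does not reach is not made up. A row lasts 1/8 s, in which the tool goes at most 62.5 mm and 10.7 degrees, less where a joint would pass 70% of its speed; a pose out of reach is approached as far as the arm can. A call with a gripper value outside its range is refused whole. The fingers move at their own pace and stop on an object; the grip force is fixed at half the most. Time passes only in rows, so rows that do not move let the fingers close. It gives the time, the measured TCP pose, the force and the opening at its end, in the units of the state.
- state(): the state, without advancing time (a new reading comes with each control period).
- grab_frame(name): name is "scene" or "side" or "wrist"; returns a dict with "frame" (400x640x3 uint8, red, green, blue), "fx", "fy", "cx", "cy" (pixels), "pose" (4x4, takes a point from camera to world coordinates). Camera axes: x right, y up, looking along -z (the intrinsics and any distortion apply to the point x, -y, -z); pixel columns grow to the right and rows downward; lengths in m; the calibration is good to about 2 mm. A picture is of the moment at which its call begins. There is no depth.
- job_done(): hands the job in, once; it reports no verdict.
The state is a dict: "time": time; "joint_pos": joint angles; "joint_vel": joint speeds; "joint_efforts": joint torques, N m; "tool_pos": TCP position; "tool_rot": TCP orientation; "contact_force": force on the tool from outside, world axes, zero at the start; "ft_torque": the same for the moment, N m; "gripper_width": opening from 0.0 (shut) to 1.0 (fully open).
Only numpy, scipy, OpenCV 4.12 (cv2) and the standard library are available. Lean on these libraries where they do the work, as an engineer would, in place of code of your own. Each camera call takes 0.05 s, during which the arm holds its last target.

## Working session

There is one attempt and no reset: what is moved stays moved. The work goes in short steps, Python scripts to look and compute and a shell command to move; the robot and the scene stay as the last step left them, time stands still between calls to the robot, and variables do not carry over. Pictures are saved under pics/ and viewed, and the job is handed in when it is done.

```bash
ls; mkdir -p pics
python3 - <<'E'
from plant import *
import cv2,numpy as np
np.set_printoptions(precision=4,suppress=True)
s=state();print(s)
for n in ["scene","side","wrist"]:
    f=grab_frame(n);cv2.imwrite(f"pics/{n}0.png",f["frame"][:,:,::-1])
    print(n,{k:v for k,v in f.items() if k not in("frame",)})
E
```

```text
pics
{'time': 0.0, 'joint_pos': array([-1.468 ,  0.0534,  1.6143,  0.    ,  1.476 , -0.119 ]), 'joint_vel': array([-0.0009, -0.0007, -0.0011, -0.0001,  0.0009, -0.0001]), 'joint_efforts': array([  0.0008, -39.3676, -37.0181,  -0.0001,   0.007 ,   0.    ]), 'tool_pos': array([ 0.1374, -0.6091,  0.2301]), 'tool_rot': array([ 0.0783, -0.0783,  0.7035, -0.702 ]), 'contact_force': array([ 0.8522,  0.1431, -0.0555]), 'ft_torque': array([ 0.017 ,  0.0068, -0.0151]), 'gripper_width': 0.9974471403915142}
scene {'fx': 470.0593059805821, 'fy': 470.0593059805821, 'cx': 317.86301516105243, 'cy': 189.94797803351491, 'pose': array([[-0.5121, -0.747 ,  0.4239,  1.0416],
       [ 0.8589, -0.4441,  0.2551,  0.2737],
       [-0.0023,  0.4948,  0.869 ,  1.0171],
       [ 0.    ,  0.    ,  0.    ,  1.    ]])}
side {'fx': 410.61962234546127, 'fy': 410.61962234546127, 'cx': 314.5538400483623, 'cy': 202.38692383448432, 'pose': array([[ 0.9703,  0.1796, -0.1621,  0.4061],
       [-0.2416,  0.681 , -0.6913, -0.6275],
       [-0.0138,  0.7099,  0.7042,  0.7101],
       [ 0.    ,  0.    ,  0.    ,  1.    ]])}
wrist {'fx': 337.6078310528793, 'fy': 337.6078310528793, 'cx': 319.41850504581583, 'cy': 199.14429318809007, 'pose': array([[ 0.2193,  0.9359,  0.2757,  0.2066],
       [-0.9757,  0.2108,  0.0606, -0.5932],
       [-0.0014, -0.2823,  0.9593,  0.3734],
       [ 0.    ,  0.    ,  0.    ,  1.    ]])}
```

View pics/scene0.png

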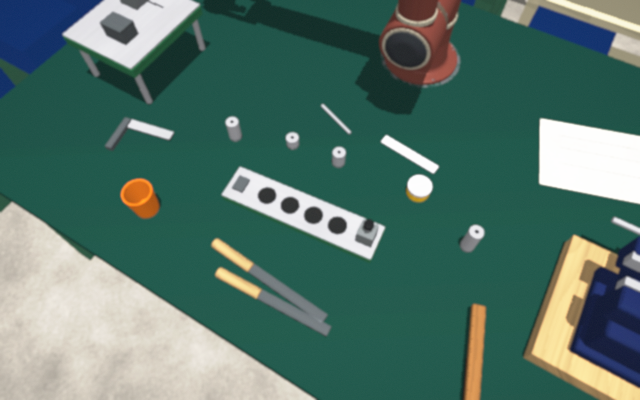

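View pics/side0.png

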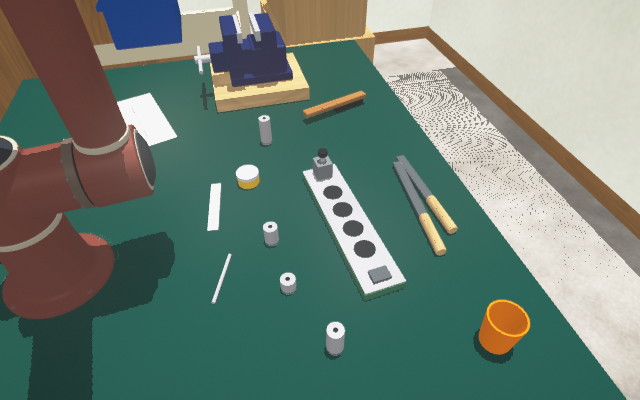

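View pics/wrist0.png

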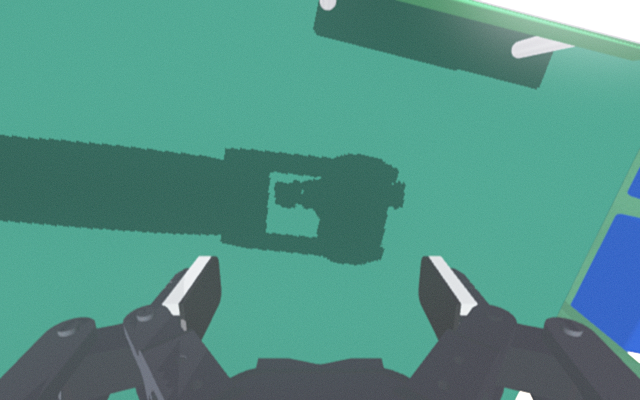

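The scene view shows the gauge at (367,232), the pads at (267,195), (290,205), (313,215) and (337,226), and pillars at (233,128), (292,140), (339,156) and (473,238). The tin is at (419,188). The side view shows the same layout. Next I'll zoom in to get accurate points.

Run:
```python
import cv2,numpy as np
a=cv2.imread('pics/scene0.png');b=cv2.imread('pics/side0.png')
def tile(im,c,h=24,k=8):
    u,v=c;t=cv2.resize(im[v-h:v+h,u-h:u+h],None,fx=200/(2*h),fy=200/(2*h),interpolation=cv2.INTER_CUBIC)
    cv2.putText(t,f"{u-h},{v-h}",(2,12),0,.4,(0,255,255),1);return t
S=[(233,128),(292,140),(339,156),(473,238)];D=[(335,335),(288,283),(270,233),(265,130)]
cv2.imwrite('pics/p.png',np.vstack([np.hstack([tile(a,c) for c in S]),np.hstack([tile(b,c) for c in D])]))
```

```text
(no output)
```

View pics/p.png

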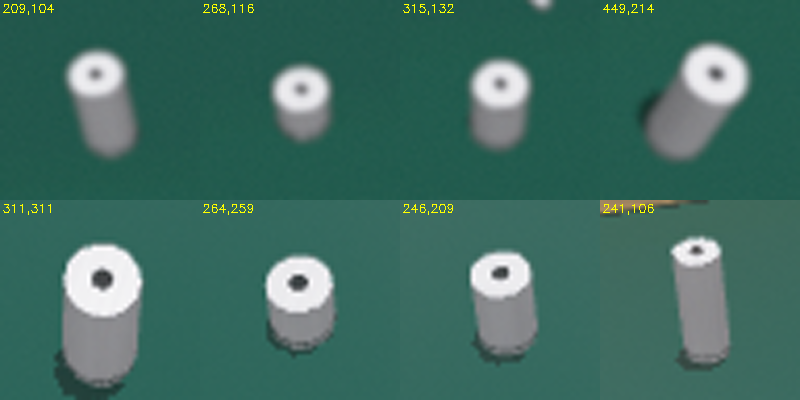

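```bash
cat > h.py <<'E'
import cv2,numpy as np
from scipy.optimize import least_squares
from plant import *
np.set_printoptions(precision=4,suppress=True)
def ray(f,u,v):
    d=f["pose"][:3,:3]@np.array([(u-f["cx"])/f["fx"],-(v-f["cy"])/f["fy"],-1]);return f["pose"][:3,3],d/np.linalg.norm(d)
def onz(f,uv,z):
    o,d=ray(f,*uv);return o+d*(z-o[2])/d[2]
def tri(fs,uvs):
    A=0;B=0
    for f,uv in zip(fs,uvs):
        o,d=ray(f,*uv);P=np.eye(3)-np.outer(d,d);A=A+P;B=B+P@o
    return np.linalg.solve(A,B)
def blob(f,seed,kind,h=20,thr=None):
    g=cv2.cvtColor(f["frame"],cv2.COLOR_RGB2GRAY).astype(float)
    if kind=="white": g=f["frame"].min(2).astype(float)
    u,v=seed;u0,v0=max(u-h,0),max(v-h,0);c=g[v0:v+h,u0:u+h];c=cv2.resize(c,None,fx=8,fy=8,interpolation=cv2.INTER_LINEAR)
    m=((c>thr) if kind=="white" else (c<thr)).astype(np.uint8)
    cs,_=cv2.findContours(m,cv2.RETR_EXTERNAL,cv2.CHAIN_APPROX_NONE)
    q=((u-u0)*8+4,(v-v0)*8+4)
    best=min([k for k in cs if cv2.contourArea(k)>600],key=lambda k:-cv2.pointPolygonTest(k,q,True))
    hu=cv2.convexHull(best);M=cv2.moments(hu)
    x,y=M["m10"]/M["m00"],M["m01"]/M["m00"]
    return np.array([u0+(x+.5)/8-.5,v0+(y+.5)/8-.5]),M["m00"]/64
E
python3 - <<'E'
from h import *
A=grab_frame("scene");B=grab_frame("side")
S=[(232,122),(292,138),(339,152),(476,232)];D=[(335,330),(288,279),(270,227),(264,118)]
for s,d in zip(S,D):
    a,n=blob(A,s,"white",14,190);b,m=blob(B,d,"white",14,190)
    p=tri([A,B],[a,b]);print("pillar",a,b,n,m,p)
    for H in(.08,.064,.048,.032): 
        x,y=onz(A,a,H),onz(B,b,H);print("   ",H,x[:2],y[:2],np.linalg.norm(x-y)*1e3)
S=[(267,195),(290,205),(313,215),(337,226)];D=[(365,249),(353,228),(343,210),(333,192)]
for s,d in zip(S,D):
    a,n=blob(A,s,"black",14,100);b,m=blob(B,d,"black",14,100)
    x,y=onz(A,a,.028),onz(B,b,.028);print("pad",a,b,n,m,x[:2],y[:2],tri([A,B],[a,b]))
a,n=blob(A,(419,184),"white",16,190);b,m=blob(B,(248,173),"white",16,190)
print("tin",a,b,n,m,tri([A,B],[a,b]),onz(A,a,.034),onz(B,b,.034))
print("gauge knob",tri([A,B],[(368,225),(322.5,153)]))
print(state()["time"])
E
```

```text
pillar [231.5365 121.6421] [335.1659 329.9817] 86.4140625 239.1484375 [ 0.5151 -0.2994  0.0605]
    0.08 [ 0.5259 -0.2878] [ 0.5117 -0.3092] 25.686811711701203
    0.064 [ 0.5171 -0.2974] [ 0.5144 -0.3011] 4.619235338247485
    0.048 [ 0.5083 -0.307 ] [ 0.517 -0.293] 16.46726224406232
    0.032 [ 0.4995 -0.3166] [ 0.5197 -0.2849] 37.5408107001729
pillar [291.8158 137.3331] [287.3271 278.952 ] 86.2109375 155.96875 [ 0.4589 -0.1544  0.0285]
    0.08 [ 0.4897 -0.1323] [ 0.4546 -0.1899] 67.48365977162241
    0.064 [ 0.4802 -0.1392] [ 0.4559 -0.1788] 46.531651938489624
    0.048 [ 0.4708 -0.1461] [ 0.4571 -0.1677] 25.583415286762783
    0.032 [ 0.4614 -0.1531] [ 0.4583 -0.1566] 4.68976044193691
pillar [338.6842 152.1104] [269.6381 226.5981] 95.1328125 113.703125 [ 0.4471 -0.0225  0.0449]
    0.08 [ 0.469 -0.012] [ 0.4446 -0.0541] 48.69153887831806
    0.064 [ 0.4592 -0.0169] [ 0.4455 -0.0396] 26.485494090425203
    0.048 [ 0.4494 -0.0217] [ 0.4465 -0.025 ] 4.366049555799359
    0.032 [ 0.4397 -0.0266] [ 0.4475 -0.0104] 17.989133744235588
pillar [476.1668 231.587 ] [263.6488 118.1267] 140.
[... 251 characters left out ...]
2 0.421] 75.28650385117261
pad [266.6373 195.1208] [364.2684 248.3868] 190.859375 270.7578125 [ 0.6344 -0.1153] [ 0.6315 -0.1188] [ 0.6328 -0.1165  0.0247]
pad [289.5341 204.8375] [352.7181 227.8809] 197.4453125 231.34375 [ 0.6286 -0.0537] [ 0.6256 -0.0573] [ 0.6269 -0.0547  0.0246]
pad [312.9675 214.8175] [342.1312 209.127 ] 208.265625 202.1328125 [0.6228 0.0079] [0.6196 0.0043] [0.621  0.0071 0.0246]
pad [336.9668 224.9538] [332.4713 191.9151] 215.59375 178.3359375 [0.6168 0.0694] [0.6138 0.0659] [0.6151 0.0689 0.0248]
tin [419.5233 185.3199] [246.726  172.0579] 414.578125 269.265625 [0.4224 0.1898 0.0304] [0.4253 0.1899 0.034 ] [0.4219 0.186  0.034 ]
gauge knob [0.609  0.1406 0.091 ]
0.25
```

```bash
cat >> h.py <<'E'
from scipy.spatial.transform import Rotation as Ro
def R(): 
    q=state()["tool_rot"];return Ro.from_quat([q[1],q[2],q[3],q[0]]).as_matrix()
ROW=np.array([-0.0957,0.9954])
def go(t,ang=None):
    s=state();r=R();d=(np.array(t)-s["tool_pos"])
    print("t",s["time"],"tcp",s["tool_pos"],"w",s["gripper_width"],"F",s["contact_force"])
    print("shift now (cm):",r.T@d*100)
    # twist to make jaw axis z perpendicular to ROW
    perp=np.array([ROW[1],-ROW[0],0]);best=[]
    for sg in(1,-1):
        z=r.T@(sg*perp);best.append(np.degrees(np.arctan2(z[0],z[2])))
    th=min(best,key=abs);r2=r@Ro.from_euler('y',th,degrees=True).as_matrix()
    print("twist",best,"shift after twist:",r2.T@d*100);print("tilt y",r[:,1])
E
python3 - <<'E'
from h import *
print(R());go([.5158,-.2993,.15])
E
```

```text
[[-0.9755 -0.0001  0.22  ]
 [-0.22    0.001  -0.9755]
 [-0.0001 -1.     -0.001 ]]
t 0.25 tcp [ 0.1374 -0.6094  0.2307] w 0.9987563168615051 F [-0.3034 -0.2694  0.3051]
shift now (cm): [-43.7301   8.0949 -21.9188]
twist [np.float64(-82.78286641973332), np.float64(97.21713358026668)] shift after twist: [-27.239    8.0949  40.63  ]
tilt y [-0.0001  0.001  -1.    ]
```

```bash
python3 -m crank '[[[1,-5.4,0.5,-2.7,0],[1,-5.4,0.5,-2.7,0],[1,-5.4,0.5,-2.7,0],[1,-5.4,0.5,-2.7,0],[1,-5.4,0.5,-2.7,0],[1,-5.4,0.5,-2.7,0],[1,-5.4,0.5,-2.7,0],[1,-5.4,0.5,-2.7,0]]]'; python3 -m crank '[[[1,0,0,0,-10.4],[1,0,0,0,-10.4],[1,0,0,0,-10.4],[1,0,0,0,-10.4],[1,0,0,0,-10.4],[1,0,0,0,-10.4],[1,0,0,0,-10.4],[1,0,0,0,-10]]]'
python3 - <<'E'
from h import *
go([.5158,-.2993,.15])
f=grab_frame("wrist");cv2.imwrite("pics/w1.png",f["frame"][:,:,::-1]);print(f["pose"])
E
```

```text
time: 1.25
tool_pos: [0.5127, -0.3025, 0.1913]
tool_rot: [-0.078, 0.078, -0.703, 0.703]
contact_force: [0.1, -0.2, -0.4]
gripper_width: 0.998
time: 2.25
tool_pos: [0.5113, -0.3039, 0.1911]
tool_rot: [-0.525, 0.525, -0.474, 0.474]
contact_force: [-0.7, -0.1, 0.0]
gripper_width: 1.003
t 2.25 tcp [ 0.5113 -0.3039  0.1911] w 1.00318177508162 F [-0.7151 -0.0811  0.0079]
shift now (cm): [-0.4071  4.111   0.4956]
twist [np.float64(0.3487939719553649), np.float64(-179.65120602804464)] shift after twist: [-0.4102  4.111   0.4931]
tilt y [-0.0003  0.0002 -1.    ]
[[ 0.9949 -0.0965 -0.0301  0.5026]
 [ 0.1011  0.9539  0.2825 -0.2317]
 [ 0.0015 -0.2841  0.9588  0.3343]
 [ 0.      0.      0.      1.    ]]
```

View pics/w1.png

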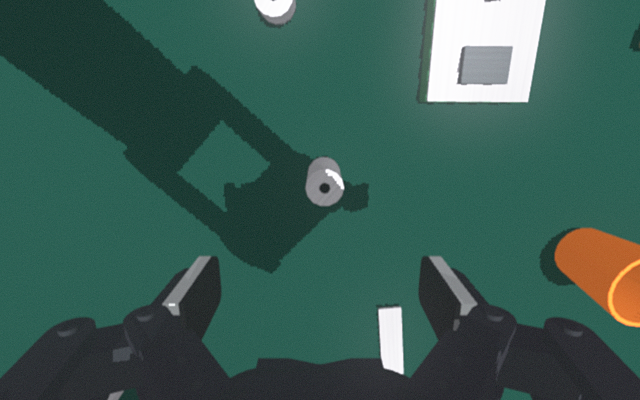

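The hole in pillar D's top is at (324,188), almost centred between the open fingers. I'll use it to check D's position with the wrist camera.

Run:
```python
from h import *
f=grab_frame("wrist");print(onz(f,(324.3,187.8),.064))
p=onz(f,(324.3,187.8),.064);go([p[0],p[1],.05]); go([.5158,-.2993,.05])
# pixel scan for hole
g=cv2.cvtColor(f["frame"],cv2.COLOR_RGB2GRAY)[176:202,310:340];print(np.unravel_index(g.argmin(),g.shape))
```

```text
[ 0.5141 -0.3012  0.064 ]
t 2.35 tcp [ 0.5113 -0.3039  0.1911] w 0.9992440983000749 F [ 0.1056 -0.1987 -0.6879]
shift now (cm): [-0.2356 14.1145  0.3115]
twist [np.float64(-0.0010854651990991366), np.float64(179.99891453480092)] shift after twist: [-0.2356 14.1145  0.3115]
tilt y [-0.0002  0.0002 -1.    ]
t 2.35 tcp [ 0.5113 -0.3039  0.1911] w 0.9992440983000749 F [ 0.1056 -0.1987 -0.6879]
shift now (cm): [-0.4098 14.1145  0.4945]
twist [np.float64(-0.0010854651990991366), np.float64(179.99891453480092)] shift after twist: [-0.4098 14.1145  0.4945]
tilt y [-0.0002  0.0002 -1.    ]
(np.int64(9), np.int64(13))
```

```bash
python3 -m crank '[[[1,-0.3,4,0.4,0],[1,0,5,0,0],[1,0,5,0,0],[1,0,3.1,0,0],[1,0,0,0,0],[-1,0,0,0,0],[-1,0,0,0,0],[-1,0,0,0,0]]]'; python3 -m crank '[[[-1,0,0,0,0],[-1,0,0,0,0],[-1,0,0,0,0],[-1,0,0,0,0]]]'; python3 -c "
from h import *
go([.6212,.0061,.15])"
```

```text
time: 3.35
tool_pos: [0.5159, -0.3013, 0.0221]
tool_rot: [-0.523, 0.523, -0.475, 0.476]
contact_force: [-6.1, 0.1, 3.9]
gripper_width: 0.381
time: 3.85
tool_pos: [0.5161, -0.3014, 0.0223]
tool_rot: [0.523, -0.523, 0.474, -0.476]
contact_force: [-0.6, 1.2, 6.3]
gripper_width: 0.357
t 3.85 tcp [ 0.5161 -0.3014  0.0223] w 0.35708186881387954 F [-0.6316  1.1815  6.2757]
shift now (cm): [-29.5763 -12.8057  13.432 ]
twist [np.float64(0.008809452401522894), np.float64(-179.99119054759848)] shift after twist: [-29.5783 -12.8057  13.4275]
tilt y [ 0.0022 -0.0018 -1.    ]
```

```bash
python3 -m crank '[[[-1,0,-2,0,0],[-1,0,-5,0,0],[-1,0,-4,0,0],[-1,-4.9,0,2.2,0],[-1,-4.9,0,2.2,0],[-1,-4.9,0,2.2,0],[-1,-4.9,0,2.2,0],[-1,-4.9,0,2.2,0]]]'; python3 -m crank '[[[-1,-3.5,0,1.6,0],[-1,-1.5,0,0.7,0],[-1,0,0,0,0]]]'
python3 - <<'E'
from h import *
go([.6212,.0061,.0513])
for n in["wrist","side"]:
    f=grab_frame(n);cv2.imwrite(f"pics/{n}2.png",f["frame"][:,:,::-1])
E
```

```text
time: 4.85
tool_pos: [0.6008, -0.0443, 0.1306]
tool_rot: [-0.523, 0.523, -0.476, 0.475]
contact_force: [0.7, -0.4, -3.2]
gripper_width: 0.359
time: 5.22
tool_pos: [0.6189, 0.0063, 0.1302]
tool_rot: [-0.524, 0.524, -0.475, 0.475]
contact_force: [-0.7, 0.0, -4.0]
gripper_width: 0.361
t 5.225 tcp [0.6189 0.0063 0.1302] w 0.36128530766540934 F [-0.7018  0.0267 -4.0357]
shift now (cm): [0.0423 7.8941 0.2355]
twist [np.float64(0.10169129076168022), np.float64(-179.89830870923834)] shift after twist: [0.0419 7.8941 0.2356]
tilt y [-0.0008 -0.0005 -1.    ]
```

View pics/wrist2.png

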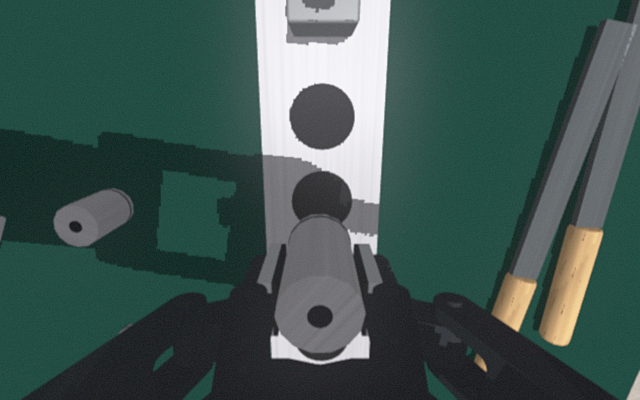

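View pics/side2.png

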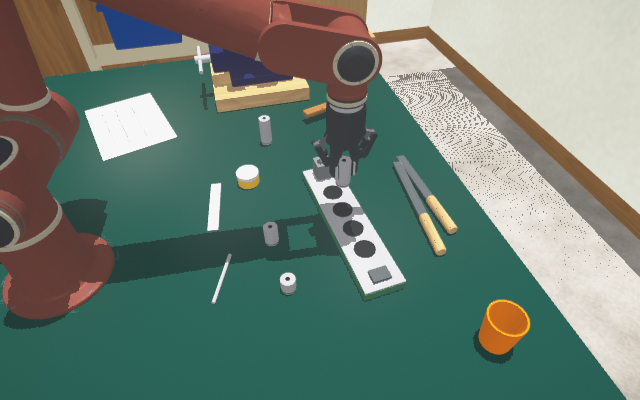

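The pillar is held upright. The gauge-end pad is at (322,117), and D's target pad is at (321,201), partly hidden behind the pillar. Next I'll check the pad positions with the wrist camera.

Run:
```python
from h import *
f=grab_frame("wrist");a,n=blob(f,(322,117),"black",45,110);print(a,n,onz(f,a,.028))
# pad 2 left/right extremes: 291..352 at row 201
print(onz(f,(321.5,201),.028),onz(f,(291,201),.028),onz(f,(352,201),.028))
```

```text
[321.8269 113.9772] 3279.46875 [0.6135 0.0671 0.028 ]
[0.6194 0.0033 0.028 ] [0.5963 0.0011 0.028 ] [0.6425 0.0055 0.028 ]
```

```bash
python3 -m crank '[[[-1,0,3,0.15,0],[-1,0,2.5,0,0],[-1,0,1.3,0,0],[-1,0,0.6,0,0],[-1,0,0.4,0,0],[-1,0,0,0,0],[-1,0,0,0,0]]]'; python3 -c "
from h import *
go([.6205,.0058,.0503])"
```

```text
time: 6.25
tool_pos: [0.6213, 0.006, 0.0532]
tool_rot: [0.524, -0.523, 0.475, -0.476]
contact_force: [0.5, -0.7, -4.0]
gripper_width: 0.361
t 6.25 tcp [0.6213 0.006  0.0532] w 0.3612853480912782 F [ 0.5215 -0.6738 -4.0433]
shift now (cm): [ 0.0105  0.2913 -0.0796]
twist [np.float64(0.023995202850019073), np.float64(-179.97600479714998)] shift after twist: [ 0.0105  0.2913 -0.0796]
tilt y [ 0.0015 -0.0002 -1.    ]
```

```bash
python3 -m crank '[[[-1,0,0.2,0,0],[-1,0,0.1,0,0],[-1,0,0,0,0]]]';python3 -m crank '[[[-1,0,0.1,0,0],[-1,0,0,0,0]]]'; python3 -c "
from h import *
go([.6205,.0058,.0503])"
```

```text
time: 6.62
tool_pos: [0.621, 0.006, 0.0503]
tool_rot: [0.524, -0.523, 0.475, -0.476]
contact_force: [-2.4, 0.4, 2.9]
gripper_width: 0.361
time: 6.88
tool_pos: [0.6211, 0.006, 0.0503]
tool_rot: [0.524, -0.523, 0.475, -0.475]
contact_force: [-4.4, 0.9, 8.8]
gripper_width: 0.363
t 6.875 tcp [0.6211 0.006  0.0503] w 0.36331150859741757 F [-4.3813  0.9281  8.8253]
shift now (cm): [ 0.0178 -0.0008 -0.0599]
twist [np.float64(0.027471649392585482), np.float64(-179.97252835060743)] shift after twist: [ 0.0178 -0.0008 -0.0599]
tilt y [ 0.0002 -0.0001 -1.    ]
```

```bash
python3 -m crank '[[[0.2,0,0,0,0],[0.6,0,0,0,0],[1,0,0,0,0],[1,0,0,0,0],[1,0,-1,0,0],[1,0,-4,0,0],[1,0,-6,0,0],[1,0,0,0,0]]]'
python3 - <<'E'
from h import *
go([.4965,.3479,.17])
for n in["wrist"]:
    f=grab_frame(n);cv2.imwrite(f"pics/{n}3.png",f["frame"][:,:,::-1])
E
```

```text
time: 7.88
tool_pos: [0.625, 0.0056, 0.1667]
tool_rot: [0.526, -0.521, 0.471, -0.479]
contact_force: [-0.2, 0.1, 0.5]
gripper_width: 1.001
t 7.875 tcp [0.625  0.0056 0.1667] w 1.0005616281677536 F [-0.1652  0.1031  0.4506]
shift now (cm): [-35.3067  -0.5591  -9.4933]
twist [np.float64(0.020914554303884916), np.float64(-179.97908544569611)] shift after twist: [-35.3032  -0.5591  -9.5062]
tilt y [ 0.0136 -0.0015 -0.9999]
```

View pics/wrist3.png

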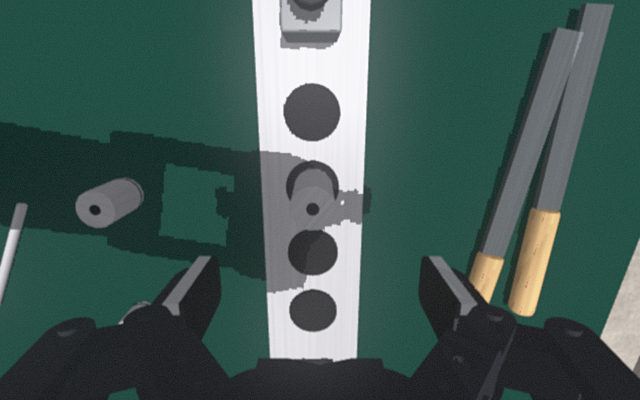

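D stands on its pad, with its hole at (313,208) over the pad at about (312,185). Now for pillar B.

```bash
python3 -m crank '[[[1,-5,0,-1.35,0],[1,-5,0,-1.35,0],[1,-5,0,-1.35,0],[1,-5,0,-1.35,0],[1,-5,0,-1.35,0],[1,-5,0,-1.35,0],[1,-5,0,-1.35,0],[1,0,0,0,0]]]'
python3 - <<'E'
from h import *
go([.4965,.3479,.035])
f=grab_frame("wrist");cv2.imwrite(f"pics/w4.png",f["frame"][:,:,::-1])
A=grab_frame("scene");B=grab_frame("side")
a,n=blob(A,(316,205),"white",14,170);b,m=blob(B,(348,190),"white",14,170)
print(a,b,n,m,tri([A,B],[a,b]),onz(A,a,.092),onz(B,b,.092))
cv2.imwrite("pics/side4.png",B["frame"][:,:,::-1])
E
```

```text
time: 8.93
tool_pos: [0.4907, 0.3475, 0.1567]
tool_rot: [-0.524, 0.525, -0.475, 0.474]
contact_force: [0.0, -0.5, -0.7]
gripper_width: 0.996
t 8.925 tcp [0.4907 0.3475 0.1567] w 0.9959172326652649 F [ 0.0032 -0.4876 -0.6982]
shift now (cm): [ 0.0125 12.168   0.614 ]
twist [np.float64(0.28911165271602585), np.float64(-179.71088834728397)] shift after twist: [ 0.0094 12.168   0.6141]
tilt y [-0.0026 -0.0009 -1.    ]
[314.2422 207.3798] [341.071  184.5378] 601.5390625 214.625 [0.6253 0.0193 0.0877] [0.6326 0.018  0.092 ] [0.6194 0.0191 0.092 ]
```

View pics/w4.png

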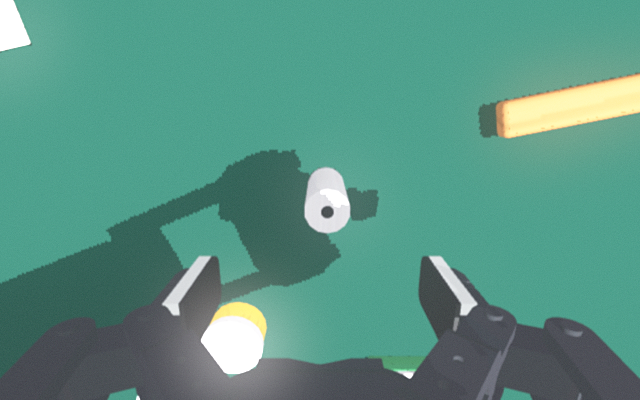

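View pics/side4.png

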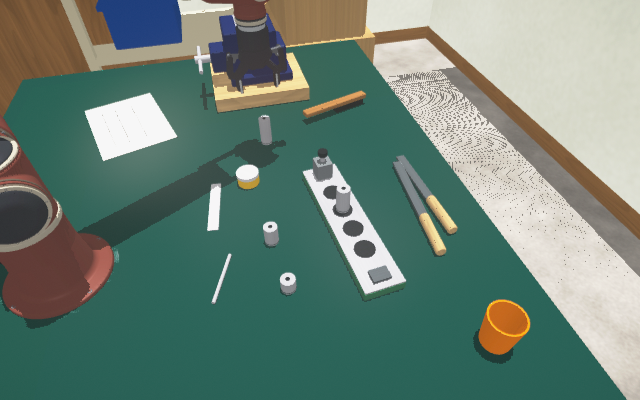

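D stands on its pad in the side view at (343,197). Those blob numbers merged with the white plate, so I'm ignoring them. B's hole in the wrist view is at (327,211).

Run:
```python
from h import *
f=grab_frame("wrist");p=onz(f,(327.2,211.5),.08);print(p);go([p[0],p[1],.033])
B=grab_frame("side");b=B["frame"][170:220,320:370,::-1];
A=grab_frame("scene");a=A["frame"][185:235,290:340,::-1]
cv2.imwrite("pics/d5.png",np.hstack([cv2.resize(k,(400,400),interpolation=cv2.INTER_CUBIC) for k in(a,b)]))
```

```text
[0.4971 0.3432 0.08  ]
t 9.125 tcp [0.493  0.3441 0.1575] w 1.0000955221167078 F [0.2657 0.007  0.1227]
shift now (cm): [ 0.1197 12.4458  0.4072]
twist [np.float64(-0.04679671104254544), np.float64(179.95320328895747)] shift after twist: [ 0.12   12.4458  0.4071]
tilt y [-0.0011 -0.001  -1.    ]
```

View pics/d5.png

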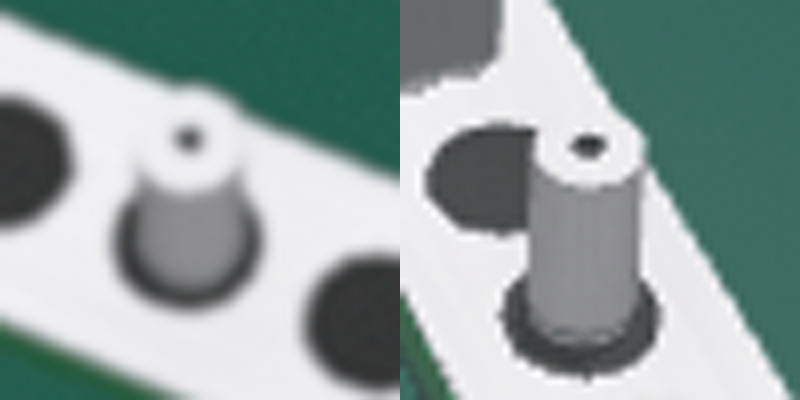

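D is well centred on its pad. The arm was still settling when I took the wrist picture, so I'll measure B again.

Run:
```python
from h import *
f=grab_frame("wrist");g=cv2.cvtColor(f["frame"],cv2.COLOR_RGB2GRAY)[190:235,300:355]
m=np.zeros_like(g);c=g.copy();ys,xs=np.where(g<70)
print(xs.mean()+300,ys.mean()+190,xs.std(),ys.std(),len(xs))
p=onz(f,(xs.mean()+300,ys.mean()+190),.08);print(p);go([p[0],p[1],.033])
cv2.imwrite("pics/b6.png",cv2.resize(f["frame"][170:250,280:380,::-1],None,fx=5,fy=5))
```

```text
nan nan nan nan 0
[nan nan nan]
t 9.275 tcp [0.4935 0.3441 0.1581] w 1.0019994325464692 F [0.3119 0.0507 0.7787]
shift now (cm): [nan nan nan]
twist [np.float64(-0.08953730006804164), np.float64(179.91046269993197)] shift after twist: [nan nan nan]
tilt y [-0.0003 -0.0003 -1.    ]<stdin>:4: RuntimeWarning: Mean of empty slice.
  ret = ret.dtype.type(ret / rcount)
  ret = _var(a, axis=axis, dtype=dtype, out=out, ddof=ddof,
  arrmean = um.true_divide(arrmean, div, out=arrmean,
  ret = ret.dtype.type(ret / rcount)
<stdin>:5: RuntimeWarning: Mean of empty slice.
```

View pics/b6.png

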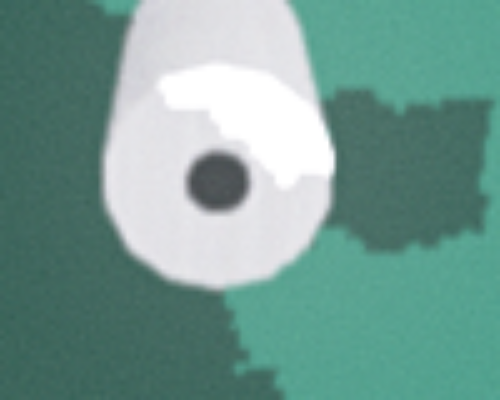

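The hole is at (323.2, 205.8) in the settled picture.

Run:
```python
from h import *
f=grab_frame("wrist");p=onz(f,(323.2,205.8),.08);print(p);go([p[0],p[1],.033]);go([.4965,.3479,.033])
```

```text
[0.4948 0.3466 0.08  ]
t 9.325 tcp [0.4935 0.3443 0.1582] w 0.997819482729962 F [-0.1298 -0.0842  0.3119]
shift now (cm): [-0.2133 12.5196  0.1585]
twist [np.float64(-0.07892031735131046), np.float64(179.9210796826487)] shift after twist: [-0.2131 12.5196  0.1588]
tilt y [-0.0001 -0.0001 -1.    ]
t 9.325 tcp [0.4935 0.3443 0.1582] w 0.997819482729962 F [-0.1298 -0.0842  0.3119]
shift now (cm): [-0.3317 12.5196  0.3361]
twist [np.float64(-0.07892031735131046), np.float64(179.9210796826487)] shift after twist: [-0.3312 12.5196  0.3366]
tilt y [-0.0001 -0.0001 -1.    ]
```

```bash
python3 -m crank '[[[1,-0.3,3.6,0.3,0],[1,0,4,0,0],[1,0,3,0,0],[1,0,2,0,0],[1,0,0,0,0],[1,0,0,0,0],[-1,0,0,0,0],[-1,0,0,0,0]]]'; python3 -m crank '[[[-1,0,0,0,0],[-1,0,0,0,0],[-1,0,0,0,0],[-1,0,0,0,0],[-1,0,0,0,0]]]'; python3 -c "
from h import *
go([.6150,.0677,.15])"
```

```text
time: 10.32
tool_pos: [0.4964, 0.349, 0.0335]
tool_rot: [0.524, -0.523, 0.475, -0.476]
contact_force: [-0.4, -0.1, -0.2]
gripper_width: 0.604
time: 10.95
tool_pos: [0.4959, 0.3488, 0.0331]
tool_rot: [0.524, -0.523, 0.475, -0.475]
contact_force: [-2.2, -1.0, 5.9]
gripper_width: 0.361
t 10.95 tcp [0.4959 0.3488 0.0331] w 0.3612799488680555 F [-2.1922 -1.0041  5.8516]
shift now (cm): [ 29.1221 -11.6996   9.1618]
twist [np.float64(0.02152688472498892), np.float64(-179.97847311527502)] shift after twist: [ 29.1186 -11.6996   9.1727]
tilt y [ 0.0002  0.0003 -1.    ]
```

```bash
python3 -m crank '[[[-1,0,-2,0,0],[-1,0,-5,0,0],[-1,0,-5,0,0],[-1,0,-1,0,0],[-1,0,0,0,0]]]'; python3 -m crank '[[[-1,5.2,0,1.65,0],[-1,5.2,0,1.65,0],[-1,5.2,0,1.65,0],[-1,5.2,0,1.65,0],[-1,5.2,0,1.65,0],[-1,2.5,0,0.7,0],[-1,0.6,0,0.2,0],[-1,0,0,0,0]]]'; python3 -m crank '[[[-1,0,0,0,0],[-1,0,0,0,0]]]';python3 - <<'E'
from h import *
go([.6150,.0677,.0611])
f=grab_frame("wrist");cv2.imwrite(f"pics/w7.png",f["frame"][:,:,::-1])
E
```

```text
time: 11.58
tool_pos: [0.4954, 0.3484, 0.1617]
tool_rot: [-0.523, 0.524, -0.475, 0.475]
contact_force: [-0.6, -0.0, -4.1]
gripper_width: 0.36
time: 12.58
tool_pos: [0.6133, 0.068, 0.1597]
tool_rot: [-0.523, 0.524, -0.477, 0.474]
contact_force: [-0.8, 0.6, -4.7]
gripper_width: 0.361
time: 12.82
tool_pos: [0.6143, 0.0688, 0.1621]
tool_rot: [-0.524, 0.524, -0.475, 0.475]
contact_force: [0.1, -0.3, -3.6]
gripper_width: 0.358
t 12.825 tcp [0.6143 0.0688 0.1621] w 0.3580790654336995 F [ 0.1145 -0.3407 -3.6025]
shift now (cm): [ 0.1163 10.0956  0.0661]
twist [np.float64(0.09949058350812379), np.float64(-179.9005094164919)] shift after twist: [ 0.1162 10.0956  0.0663]
tilt y [-0.0004  0.0002 -1.    ]
```

View pics/w7.png

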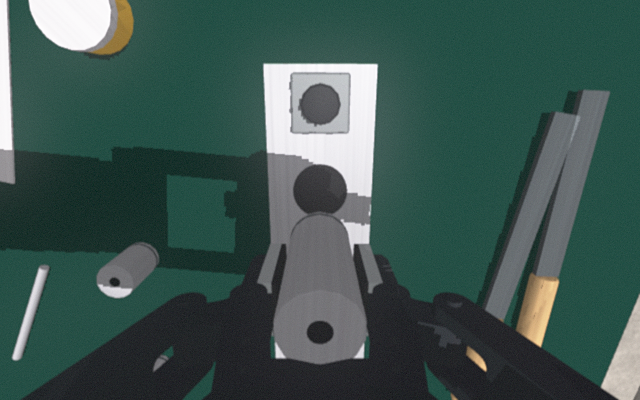

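B is held upright over the gauge-end pad, which is at (320,190). I'll lower it now.

```bash
python3 -m crank '[[[-1,0.1,3.5,0.05,0],[-1,0,3,0,0],[-1,0,1.8,0,0],[-1,0,0.9,0,0],[-1,0,0.5,0,0],[-1,0,0,0,0],[-1,0,0,0,0],[-1,0,0,0,0]]]'; python3 -m crank '[[[-1,0,0.2,0,0],[-1,0,0.1,0,0],[-1,0,0.1,0,0],[-1,0,0,0,0]]]'; python3 -c "
from h import *
go([.6150,.0677,.0611])"
```

```text
time: 13.88
tool_pos: [0.6158, 0.0667, 0.0662]
tool_rot: [0.524, -0.523, 0.475, -0.476]
contact_force: [0.1, -0.1, -4.4]
gripper_width: 0.359
time: 14.38
tool_pos: [0.6153, 0.0668, 0.0612]
tool_rot: [-0.523, 0.523, -0.475, 0.475]
contact_force: [-0.3, -0.2, -3.9]
gripper_width: 0.362
t 14.375 tcp [0.6153 0.0668 0.0612] w 0.36217385170091904 F [-0.3254 -0.2369 -3.877 ]
shift now (cm): [-0.0957  0.0111 -0.0162]
twist [np.float64(0.016514446196420663), np.float64(-179.9834855538036)] shift after twist: [-0.0957  0.0111 -0.0162]
tilt y [-0.0001  0.     -1.    ]
```

```bash
python3 -m crank '[[[-1,0,0.1,0,0],[-1,0,0.05,0,0],[-1,0,0,0,0]]]'; python3 -c "
from h import *
go([.6150,.0677,.0611])"
```

```text
time: 14.75
tool_pos: [0.6154, 0.0668, 0.061]
tool_rot: [-0.523, 0.524, -0.475, 0.475]
contact_force: [-5.1, 0.3, 5.5]
gripper_width: 0.358
t 14.75 tcp [0.6154 0.0668 0.061 ] w 0.35834907099568447 F [-5.1386  0.3056  5.5156]
shift now (cm): [-0.0983 -0.0061 -0.0316]
twist [np.float64(0.022149164020580203), np.float64(-179.97785083597944)] shift after twist: [-0.0983 -0.0061 -0.0317]
tilt y [-0.0002 -0.0002 -1.    ]
```

```bash
python3 -m crank '[[[0.2,0,0,0,0],[0.6,0,0,0,0],[1,0,0,0,0],[1,0,0,0,0],[1,0,-1,0,0],[1,0,-4,0,0],[1,0,-5,0,0],[1,0,0,0,0]]]'; python3 -c "
from h import *
go([.4480,-.0233,.15])"
```

```text
time: 15.75
tool_pos: [0.619, 0.0668, 0.167]
tool_rot: [0.526, -0.521, 0.472, -0.478]
contact_force: [0.3, -1.0, -0.7]
gripper_width: 1.0
t 15.75 tcp [0.619  0.0668 0.167 ] w 0.9996789508914781 F [ 0.3216 -0.9752 -0.703 ]
shift now (cm): [  7.3204   1.4978 -17.9065]
twist [np.float64(0.024495911827498135), np.float64(-179.97550408817253)] shift after twist: [  7.328    1.4978 -17.9033]
tilt y [ 0.0118 -0.0001 -0.9999]
```

```bash
python3 -m crank '[[[1,2.1,0,-5,0],[1,2.1,0,-5,0],[1,2,0.5,-4.7,0],[1,1.1,0.5,-2.8,0],[1,0,0,0,0],[1,0,0,0,0],[1,0,0,0,0]]]'
python3 - <<'E'
from h import *
go([.4480,-.0233,.014])
f=grab_frame("wrist");cv2.imwrite(f"pics/w8.png",f["frame"][:,:,::-1])
f=grab_frame("side");cv2.imwrite(f"pics/s8.png",f["frame"][:,:,::-1])
E
```

```text
time: 16.62
tool_pos: [0.449, -0.0224, 0.1502]
tool_rot: [0.524, -0.524, 0.475, -0.475]
contact_force: [0.1, 1.4, -0.2]
gripper_width: 0.995
t 16.625 tcp [ 0.449  -0.0224  0.1502] w 0.9950953882217803 F [ 0.0655  1.3891 -0.1507]
shift now (cm): [ 0.0792 13.615  -0.1116]
twist [np.float64(0.05899615455086415), np.float64(-179.94100384544913)] shift after twist: [ 0.0793 13.615  -0.1115]
tilt y [ 0.0005  0.     -1.    ]
```

View pics/w8.png

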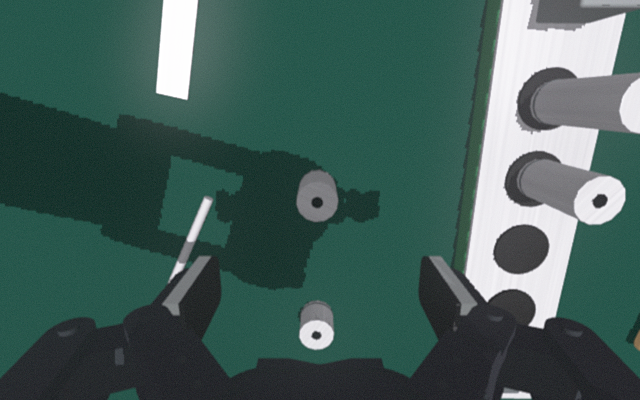

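View pics/s8.png

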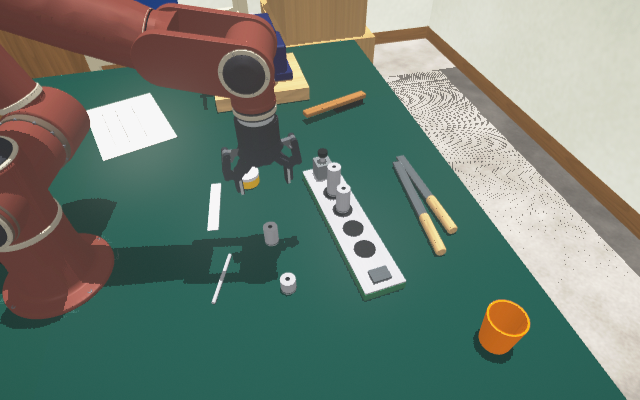

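Run:
```python
from h import *
f=grab_frame("wrist");p=onz(f,(317,202.3),.048);print(p);go([p[0],p[1],.014])
B=grab_frame("side");print(onz(B,(229,255),.005),onz(B,(214,301),.005))
```

```text
[ 0.4463 -0.0252  0.048 ]
t 16.775 tcp [ 0.4487 -0.0224  0.1499] w 1.0019385539005128 F [-0.2346  0.1385  0.8954]
shift now (cm): [ 0.2546 13.5919 -0.265 ]
twist [np.float64(0.062105969038310886), np.float64(-179.9378940309617)] shift after twist: [ 0.2549 13.5919 -0.2647]
tilt y [-0.0001  0.0001 -1.    ]
[ 0.35   -0.0452  0.005 ] [ 0.3102 -0.1526  0.005 ]
```

```bash
python3 -m crank '[[[1,0.2,4,-0.2,0],[1,0,5,0,0],[1,0,3,0,0],[1,0,1.5,0,0],[1,0,0,0,0],[1,0,0,0,0],[-1,0,0,0,0],[-1,0,0,0,0]]]'; python3 -m crank '[[[-1,0,0,0,0],[-1,0,0,0,0],[-1,0,0,0,0],[-1,0,0,0,0],[-1,0,0,0,0]]]'; python3 -c "
from h import *
go([.6265,-.0555,.15])"
```

```text
time: 17.82
tool_pos: [0.4471, -0.0251, 0.0158]
tool_rot: [0.524, -0.523, 0.475, -0.476]
contact_force: [0.1, -1.0, -0.1]
gripper_width: 0.605
time: 18.45
tool_pos: [0.4469, -0.025, 0.0155]
tool_rot: [0.524, -0.523, 0.475, -0.476]
contact_force: [-0.9, 1.1, 4.8]
gripper_width: 0.359
t 18.45 tcp [ 0.4469 -0.025   0.0155] w 0.35860939860279667 F [-0.9349  1.1191  4.7589]
shift now (cm): [  4.7608 -13.4298  17.5947]
twist [np.float64(0.014904577822942992), np.float64(-179.98509542217704)] shift after twist: [  4.7562 -13.4298  17.5959]
tilt y [ 0.0011 -0.0002 -1.    ]
```

```bash
python3 -m crank '[[[-1,0,-2,0,0],[-1,0,-5,0,0],[-1,0,-4,0,0],[-1,1.4,0,5,0],[-1,1.3,0,5,0],[-1,1.2,0,4.5,0],[-1,0.6,0,2.2,0],[-1,0.2,0,0.9,0]]]'; python3 -m crank '[[[-1,0,0,0,0],[-1,0,0,0,0],[-1,0,0,0,0]]]';python3 - <<'E'
from h import *
go([.6265,-.0555,.0435])
f=grab_frame("wrist");cv2.imwrite(f"pics/w9.png",f["frame"][:,:,::-1])
E
```

```text
time: 19.45
tool_pos: [0.6258, -0.0548, 0.1227]
tool_rot: [-0.523, 0.524, -0.476, 0.474]
contact_force: [-1.4, 0.3, -3.4]
gripper_width: 0.36
time: 19.82
tool_pos: [0.6252, -0.0545, 0.1248]
tool_rot: [-0.523, 0.524, -0.475, 0.475]
contact_force: [0.6, -1.1, -3.0]
gripper_width: 0.355
t 19.825 tcp [ 0.6252 -0.0545  0.1248] w 0.3552688841589719 F [ 0.5808 -1.1322 -3.0182]
shift now (cm): [0.1078 8.1292 0.1198]
twist [np.float64(0.023956576508808076), np.float64(-179.97604342349118)] shift after twist: [0.1077 8.1292 0.1199]
tilt y [-0.0003  0.0001 -1.    ]
```

View pics/w9.png

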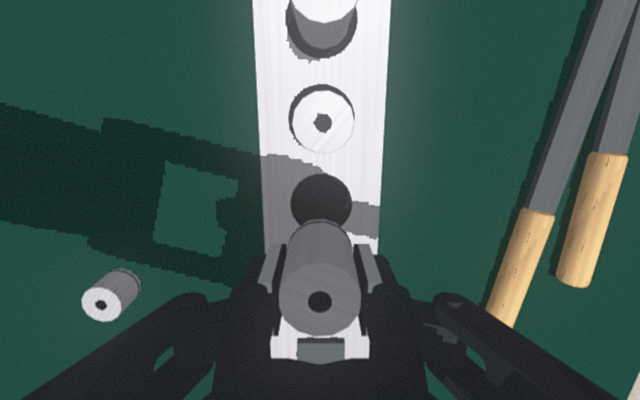

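A is held over the third pad at (321,200), and D stands at (322,120). I'll lower A now.

```bash
python3 -m crank '[[[-1,0.1,3,0.1,0],[-1,0,2.5,0,0],[-1,0,1.3,0,0],[-1,0,0.7,0,0],[-1,0,0.3,0,0],[-1,0,0,0,0],[-1,0,0,0,0]]]'; python3 -m crank '[[[-1,0,0.2,0,0],[-1,0,0.1,0,0],[-1,0,0,0,0]]]'; python3 -c "
from h import *
go([.6265,-.0555,.0435])"
```

```text
time: 20.75
tool_pos: [0.6277, -0.0558, 0.0478]
tool_rot: [0.524, -0.523, 0.475, -0.476]
contact_force: [-0.1, -0.4, -3.2]
gripper_width: 0.355
time: 21.12
tool_pos: [0.627, -0.0557, 0.0437]
tool_rot: [-0.523, 0.523, -0.475, 0.475]
contact_force: [0.0, 0.5, -3.8]
gripper_width: 0.356
t 21.125 tcp [ 0.627  -0.0557  0.0437] w 0.35588877716874256 F [ 0.0444  0.5332 -3.7663]
shift now (cm): [-0.0203  0.0178 -0.0484]
twist [np.float64(0.0164727572617272), np.float64(-179.9835272427383)] shift after twist: [-0.0203  0.0178 -0.0484]
tilt y [-0.0002  0.     -1.    ]
```

```bash
python3 -m crank '[[[-1,0,0.1,0,0],[-1,0,0.05,0,0],[-1,0,0,0,0]]]'
```

```text
time: 21.5
tool_pos: [0.6272, -0.0557, 0.0436]
tool_rot: [-0.523, 0.524, -0.475, 0.475]
contact_force: [-4.1, 0.1, 5.2]
gripper_width: 0.356
```

```bash
python3 -m crank '[[[0.2,0,0,0,0],[0.6,0,0,0,0],[1,0,0,0,0],[1,0,0,0,0],[1,0,-1,0,0],[1,0,-4,0,0],[1,0,-5,0,0],[1,0,0,0,0]]]'; python3 -c "
from h import *
go([.4598,-.1548,.15])"
```

```text
time: 22.5
tool_pos: [0.6309, -0.0564, 0.1495]
tool_rot: [0.526, -0.521, 0.472, -0.479]
contact_force: [0.0, 0.7, 0.5]
gripper_width: 1.0
t 22.5 tcp [ 0.6309 -0.0564  0.1495] w 0.9995803156988983 F [0.0239 0.6526 0.504 ]
shift now (cm): [  8.1499  -0.2221 -17.9722]
twist [np.float64(0.021435600850563254), np.float64(-179.97856439914943)] shift after twist: [  8.1566  -0.2221 -17.9692]
tilt y [ 0.0115 -0.0024 -0.9999]
```

```bash
python3 -m crank '[[[1,2.2,0,-5,0],[1,2.2,0,-5,0],[1,2.2,0,-4.5,0],[1,1.5,0,-3.1,0],[1,0,0,0,0],[1,0,0,0,0],[1,0,0,0,0]]]'
python3 - <<'E'
from h import *
go([.4598,-.1548,.006])
f=grab_frame("wrist");cv2.imwrite(f"pics/w10.png",f["frame"][:,:,::-1])
E
```

```text
time: 23.38
tool_pos: [0.4603, -0.1528, 0.1423]
tool_rot: [0.524, -0.524, 0.475, -0.475]
contact_force: [-0.6, 0.6, 0.2]
gripper_width: 0.999
t 23.375 tcp [ 0.4603 -0.1528  0.1423] w 0.9990446441051314 F [-0.6217  0.6461  0.1688]
shift now (cm): [ 0.1997 13.6306 -0.0738]
twist [np.float64(0.0738862038313295), np.float64(-179.9261137961687)] shift after twist: [ 0.1998 13.6306 -0.0736]
tilt y [ 0.0001  0.0002 -1.    ]
```

View pics/w10.png

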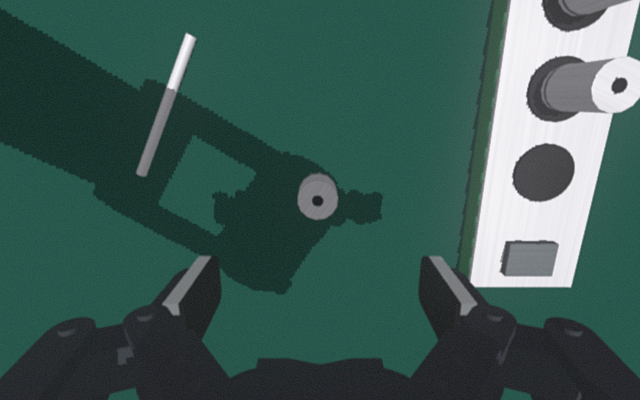

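C's hole is at (317,200), centred between the fingers. Descending to grip it.

```bash
python3 -m crank '[[[1,0.3,4,-0.1,0],[1,0,4.5,0,0],[1,0,3,0,0],[1,0,1.9,0,0],[1,0,0,0,0],[1,0,0,0,0],[-1,0,0,0,0],[-1,0,0,0,0]]]'; python3 -m crank '[[[-1,0,0,0,0],[-1,0,0,0,0],[-1,0,0,0,0],[-1,0,0,0,0],[-1,0,0,0,0]]]'; python3 -c "
from h import *
go([.6325,-.117,.15])"
```

```text
time: 24.42
tool_pos: [0.4597, -0.1566, 0.0093]
tool_rot: [0.524, -0.523, 0.475, -0.476]
contact_force: [-0.4, 0.2, 0.1]
gripper_width: 0.604
time: 25.05
tool_pos: [0.4596, -0.1566, 0.0091]
tool_rot: [0.524, -0.523, 0.475, -0.476]
contact_force: [-0.6, 1.5, 6.1]
gripper_width: 0.353
t 25.05 tcp [ 0.4596 -0.1566  0.0091] w 0.35346146115370686 F [-0.5525  1.4738  6.1118]
shift now (cm): [ -2.2757 -14.0721  17.6071]
twist [np.float64(0.014603140091578645), np.float64(-179.9853968599084)] shift after twist: [ -2.2802 -14.0721  17.6065]
tilt y [ 0.001  -0.0006 -1.    ]
```

```bash
python3 -m crank '[[[-1,0,-2,0,0],[-1,0,-4,0,0],[-1,0,-4,0,0],[-1,-0.7,0,5,0],[-1,-0.6,0,5,0],[-1,-0.6,0,4.5,0],[-1,-0.3,0,2.2,0],[-1,-0.1,0,0.9,0]]]'; python3 -m crank '[[[-1,0,0,0,0],[-1,0,0,0,0],[-1,0,0,0,0]]]';python3 - <<'E'
from h import *
go([.6325,-.117,.0371])
f=grab_frame("wrist");cv2.imwrite(f"pics/w11.png",f["frame"][:,:,::-1])
E
```

```text
time: 26.05
tool_pos: [0.6321, -0.1159, 0.1068]
tool_rot: [-0.523, 0.524, -0.476, 0.474]
contact_force: [-0.6, -0.9, -1.5]
gripper_width: 0.355
time: 26.42
tool_pos: [0.6312, -0.1167, 0.1083]
tool_rot: [-0.523, 0.523, -0.476, 0.475]
contact_force: [-0.0, 0.3, -1.3]
gripper_width: 0.353
t 26.425 tcp [ 0.6312 -0.1167  0.1083] w 0.35302188891092895 F [-0.0092  0.3395 -1.306 ]
shift now (cm): [0.04   7.1179 0.1282]
twist [np.float64(-0.01684460171163514), np.float64(179.98315539828837)] shift after twist: [0.0401 7.1179 0.1282]
tilt y [-0.0003  0.     -1.    ]
```

View pics/w11.png

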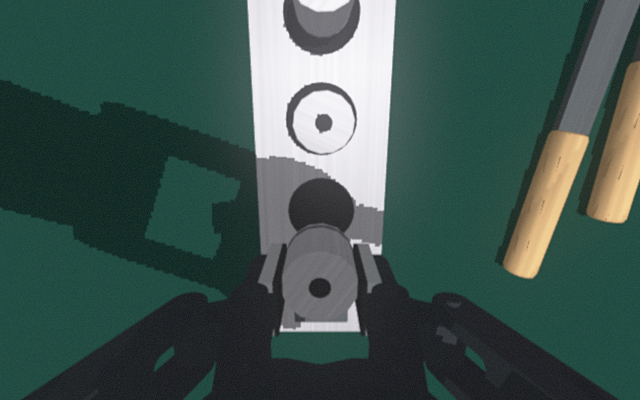

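C is held over the last pad at (321,207), and A stands centred at (322,120). I'll lower C now.

```bash
python3 -m crank '[[[-1,0,3,0.1,0],[-1,0,2,0,0],[-1,0,1,0,0],[-1,0,0.5,0,0],[-1,0,0.3,0,0],[-1,0,0,0,0],[-1,0,0,0,0]]]'; python3 -m crank '[[[-1,0,0.2,0,0],[-1,0,0.1,0,0],[-1,0,0.1,0,0],[-1,0,0,0,0]]]'; python3 -c "
from h import *
go([.6325,-.117,.0371])"
```

```text
time: 27.35
tool_pos: [0.6335, -0.1165, 0.041]
tool_rot: [0.524, -0.523, 0.475, -0.476]
contact_force: [-1.2, -0.0, -2.3]
gripper_width: 0.354
time: 27.85
tool_pos: [0.6331, -0.1164, 0.0372]
tool_rot: [-0.523, 0.523, -0.475, 0.475]
contact_force: [-2.8, 0.7, 4.9]
gripper_width: 0.354
t 27.85 tcp [ 0.6331 -0.1164  0.0372] w 0.3542968027005038 F [-2.8118  0.7429  4.901 ]
shift now (cm): [ 0.0506  0.0063 -0.0637]
twist [np.float64(0.02068815192866055), np.float64(-179.97931184807135)] shift after twist: [ 0.0507  0.0063 -0.0636]
tilt y [-0.0001 -0.0001 -1.    ]
```

```bash
python3 -m crank '[[[0.2,0,0,0,0],[0.6,0,0,0,0],[1,0,0,0,0],[1,0,0,0,0],[1,0,-1,0,0],[1,0,-4,0,0],[1,0,-6,0,0],[1,0,-4,0,0]]]'; python3 -m crank '[[[1,4,0,-4,0],[1,4,0,-4,0],[1,4,0,-4,0],[1,3,0,-3,0],[1,0,0,0,0],[1,0,0,0,0],[1,0,0,0,0]]]'
python3 - <<'E'
from h import *
A=grab_frame("scene");B=grab_frame("side")
cv2.imwrite("pics/s12.png",B["frame"][:,:,::-1])
a=A["frame"][160:260,220:400,::-1];b=B["frame"][140:300,270:420,::-1]
cv2.imwrite("pics/f12.png",np.hstack([cv2.resize(a,(400,222),interpolation=cv2.INTER_CUBIC) if 0 else cv2.resize(a[:,:],(396,440),fx=0,fy=0)if 0 else cv2.copyMakeBorder(cv2.resize(a,(400,222),interpolation=cv2.INTER_CUBIC),0,205,0,0,0),cv2.resize(b,(400,427),interpolation=cv2.INTER_CUBIC)]))
for n,s,d,h in(("tin",(419,184),(248,173),.034),):
    u,_=blob(A,s,"white",16,190);v,_=blob(B,d,"white",16,190);print(n,u,v,tri([A,B],[u,v]))
E
```

```text
time: 28.85
tool_pos: [0.634, -0.1167, 0.1907]
tool_rot: [0.524, -0.523, 0.474, -0.477]
contact_force: [0.4, -0.4, -0.4]
gripper_width: 1.003
time: 29.72
tool_pos: [0.4988, -0.2792, 0.1865]
tool_rot: [0.524, -0.524, 0.475, -0.475]
contact_force: [-0.2, 0.2, 0.2]
gripper_width: 0.997
tin [419.512  185.3207] [246.397  172.3663] [0.4216 0.1897 0.0295]
```

View pics/f12.png

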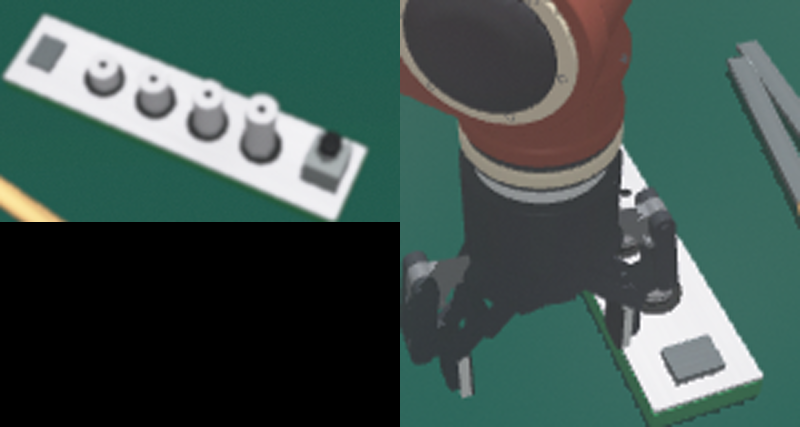

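View pics/s12.png

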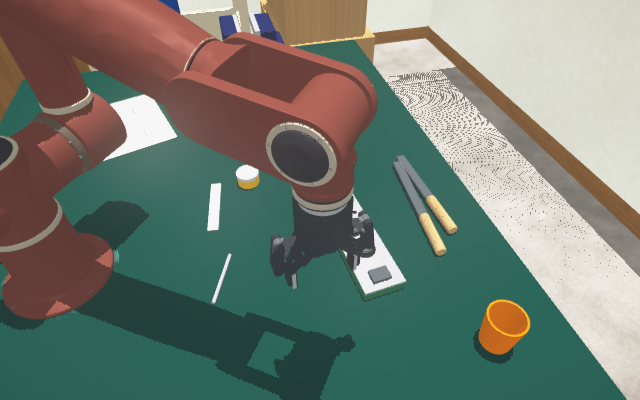

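The scene view shows all four standing in order, but the arm blocks the side view. I'll move it aside for one last two-camera check.

```bash
python3 -m crank '[[[1,5,0,-2,0],[1,5,0,-2,0],[1,5,0,-2,0],[1,5,0,-2,0],[1,3,0,-1,0],[1,0,0,0,0],[1,0,0,0,0],[1,0,0,0,0]]]'
python3 - <<'E'
from h import *
A=grab_frame("scene");B=grab_frame("side")
cv2.imwrite("pics/s13.png",cv2.resize(B["frame"][130:290,260:420,::-1],(560,560),interpolation=cv2.INTER_CUBIC))
cv2.imwrite("pics/a13.png",cv2.resize(A["frame"][160:260,220:400,::-1],(792,440),interpolation=cv2.INTER_CUBIC))
E
```

```text
time: 30.82
tool_pos: [0.4313, -0.5164, 0.1863]
tool_rot: [0.524, -0.524, 0.475, -0.475]
contact_force: [0.1, 0.5, -0.5]
gripper_width: 1.004
```

View pics/s13.png

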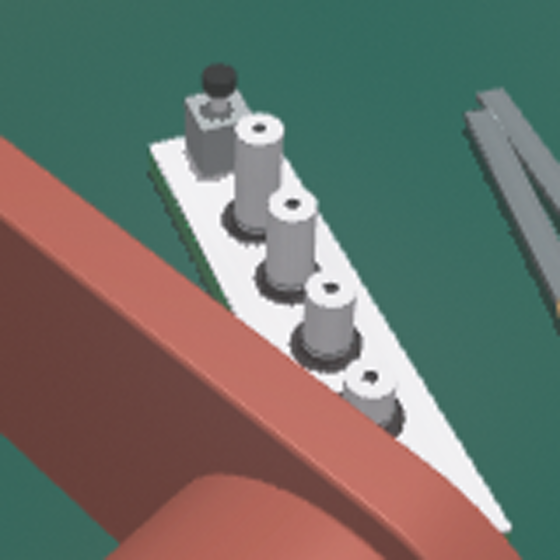

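View pics/a13.png

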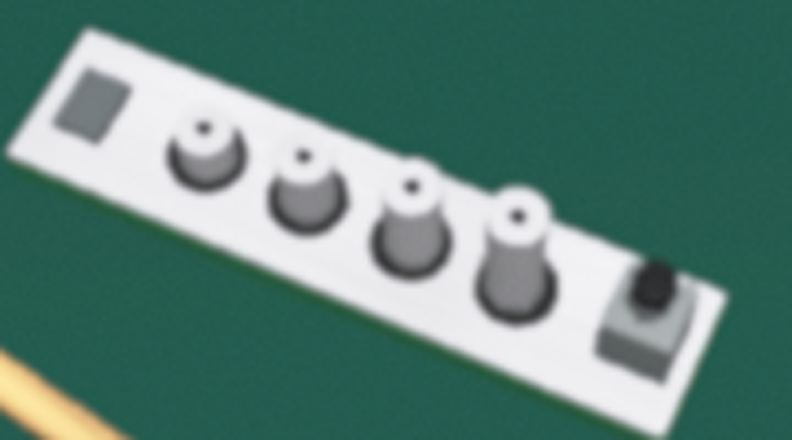

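Both views show all four upright and in order. In the enlarged side view the holes are B (260,127), D (292,203), A (331,288) and C (371,376). In the enlarged scene view they are C (204,127), A (304,155), D (411,186) and B (517,216). I'll convert these to offsets from the pad centres.

Run:
```python
from h import *
A=grab_frame("scene");B=grab_frame("side")
P={"B":((517,216),(260,127),.108,(336.9668,224.9538),(332.4713,191.9151)),"D":((411,186),(292,203),.092,(312.9675,214.8175),(342.1312,209.127)),"A":((304,155),(331,288),.076,(289.5341,204.8375),(352.7181,227.8809)),"C":((204,127),(371,376),.060,(266.6373,195.1208),(364.2684,248.3868))}
for k,(a,b,h,pa,pb) in P.items():
    a=np.array(a)/4.4+[220,160]-.4;b=np.array(b)/3.5+[260,130]-.35
    print(k,"offset mm scene",(onz(A,a,h)-onz(A,pa,.028))[:2]*1e3,"side",(onz(B,b,h)-onz(B,pb,.028))[:2]*1e3,"topz",tri([A,B],[a,b])[2])
s=state();print(s["time"],s["tool_pos"],s["joint_vel"],s["contact_force"])
```

```text
B offset mm scene [ 0.259 -2.555] side [2.3654 1.0681] topz 0.10776240474431655
D offset mm scene [-0.5883  0.6042] side [1.1074 3.8555] topz 0.09126606006369693
A offset mm scene [-0.8341  0.2915] side [1.5765 2.5233] topz 0.07502278784069162
C offset mm scene [-0.8774  1.2436] side [1.8671 3.7102] topz 0.05934403724672766
31.025 [ 0.431  -0.517   0.1865] [-0.0047  0.0022 -0.0033  0.      0.0009  0.0005] [-0.2439  0.0511 -0.3219]
```

All four pillars are within about 4.2 mm of their pad centres, so I'm handing in.

```bash
python3 -c "
from plant import *
print(job_done())"
```

```text
the job is handed in; nothing more can be done
None
```

I placed the four pillars one to a pad, in falling height from the gauge block: B (80 mm) next to it, then D (64 mm), A (48 mm) and C (32 mm). The job was handed in at about 31 s; no verdict is reported.

**Last checks before hand-in:**
- **Centring:** both cameras put every pillar within about 4.2 mm of its pad centre. The two cameras disagree by up to 4 mm, in line with their calibration error.
- **Height and tilt:** the measured top heights (107.8, 91.3, 75.0 and 59.3 mm) are within 1 mm of what each pillar should read standing on its pad. In the pictures all four look upright.
- **Tin:** its measured position moved by less than 1 mm.
- **Arm:** parked clear with the gripper open, nearly zero force and almost still.

**Readings that failed:** two measurements partway through were unusable. One picked up the white plate instead of pillar D, and another, of pillar B, was taken before the arm had settled. I ignored the first and repeated the second.

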